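Reset the reach of a bench magnifier

ROBOT

A 6-joint arm with a two-finger parallel gripper is mounted at the origin on the work surface. World frame = base frame: x ahead of the robot, y to its left, z up, the work surface at z = 0. Lengths are in mm, angles in degrees, forces in N, time in s.
With the tool pointing down it reaches from about 300 to 850 mm from the base axis. Payload 4.2 kg.
Tool frame: the origin (TCP) lies midway between the tips of the shut fingers; the grasp point (between the pads) lies 19 mm behind it (env.grip_point_offset is the distance from the TCP to the grasp point, in mm); z points along the fingers, x is the direction in which the jaws open and shut, and the axes are right-handed (so a half turn about z gives the same grasp; the last joint's range is limited). The gripper opens to 91 mm and grips with 3 to 60 N. Pads are 32 mm wide; open, the fingers measure 118 mm over their backs; the gripper's body (76 mm by 178 mm) begins 60 mm behind the grasp point.
Start: joints at [-71.562, 18.312, 89.639, -0, 72.044, -1.146], TCP at [192.734, -541.753, 213.976] pointing down, gripper open.
Joint ranges: [-177.97, 177.97], [-48.28, 115.42], [12.27, 149.76], [-77.06, 257.06], [2.81, 150.46], [-146.56, 146.56]. Speed limits (degrees/s): [147.25, 147.25, 180, 180, 180, 180].

INTERFACE

Orientations are given as [roll, pitch, yaw] about the fixed x, y, z axes, in that order (R = Rz(yaw) Ry(pitch) Rx(roll)).
In Python, from workcell import env gives the robot as it stands.
- The arm moves only by the shell command python3 -m pendant 'ROWS' [FORCE]. ROWS is JSON, a list of rows, each an object with "xyz": the shift along the tool's x, y, z in m, a list of three; "roll": the turn about the tool's z in degrees; "jaw": the closure, from 0 (fully open) to 1 (shut). A call has exactly 8 rows; each row is the pose to reach, as a shift and turn from the pose commanded when the call began, along the tool's axes at that moment; what a row does not reach only later rows make up. A row lasts 1/8 s, in which the tool goes at most 62.5 mm and 10.7 degrees, less where a joint would pass 70% of its speed; a pose out of reach is approached as far as the arm can. A call with a gripper value outside its range is refused whole. The fingers move at their own pace and stop on an object; FORCE is the grip in N (left out, the last holds). Time passes only in rows, so rows that repeat a pose let the fingers close, or fill a call up. It gives the time, the measured TCP pose, the force and the opening at its end, in the units of the state.
- env.state(): the state, without advancing time (a new reading comes with each control period).
- env.grab_frame(name): name is "side" or "top" or "wrist"; returns (picture, depth): 384x512x3 uint8, blue, green, red; 384x512 float32, mm along the optical axis (not along the pixel's ray), 0 where there is no reading.
- env.camera_params(name): a dict with "camera_matrix" (3x3 intrinsics, pixels), "D" ([k1, k2, p1, p2, k3] as OpenCV has them; the pictures are not rectified), "cam_to_world" (4x4, takes a point from camera to world coordinates); the wrist camera has in their place "hand_eye" (4x4, takes a point from camera to tool coordinates, whose origin is the TCP and whose axes are the tool frame's). Camera axes: x right, y up, looking along -z (the intrinsics and any distortion apply to the point x, -y, -z); pixel columns grow to the right and rows downward; lengths in mm; the calibration is good to about 2 mm. A picture is of the moment at which its call begins: read the wrist's pose just before it. camera_params takes no time and is no camera call.
- env.job_done(): hands the job in, once; it reports no verdict.
The state is a dict: "time_s": time; "qpos": joint angles; "qvel": joint speeds; "effort": joint torques, N m; "ee_pos": TCP position; "ee_rot": TCP orientation; "force": force on the tool from outside, world axes, zero at the start; "torque": the same for the moment, N m; "gripper_width": finger opening in mm.
Only numpy, scipy, OpenCV 4.12 (cv2) and the standard library are available. Lean on these libraries where they do the work, as an engineer would, in place of code of your own. Each camera call takes 0.05 s, during which the arm holds its last target. There are 200 camera calls.

TASK

The bench magnifier has a telescoping boom locked by a spring button: press the button in and slide the boom's outer tube in or out until the lens is over the dish with the fruit, and leave it locked there with the button snapped fully out. The button catches in every hole on the way: feel for it, press it in again and never force the tube against it. Leave the dish, its fruit and the things that lie and stand around the magnifier where they are.

Things in the scene. Friction and masses are not known exactly. Their poses are not given: they have to be found in the camera images.
- stand: Fixed stand of the magnifier: white base plate 200 x 150 x 22 mm, post, black clamp head (54 x 46 x 46 mm; knob on its +y side) with a level inner tube, 20 mm square. Origin on the table under the post's axis; +x is the way the boom points, +z up. The boom's axis runs along +x, 190 mm above the origin; nothing stands above 213 mm. The button is 178 mm along it, on its -y side, and stays there.
- boom (a joint): Slide of the boom's outer tube along the stand's +x (m), positive outwards; near 0 the button is in the middle one of its 5 holes. Aluminium, 26 mm square, 2 mm wall, 208 mm long; at 0 it spans 98 to 306 mm from the post's axis. Holes 12.5 mm, in a row along its -y side, unevenly spaced, 2 to 4 cm apart. 3.5 N of friction, stays where left; 0.7 mm of play while locked. It cannot turn.
- snap_button (a joint): Travel of the domed steel button into the boom (m): 0 out in a hole (11 mm across, 4 mm proud, locks the tube; bears no more than 15 N from it), 0.004 flush with the tube's outside (4.3 N), 0.006 hidden under the wall. Held flush, about 10 N along the tube cam it under the wall; it springs out by itself in the next hole, unless a finger covers it, and the tube then stops dead.
- button_tip (a point): The outermost point of the button's dome, 17 mm to the -y side of the boom's axis when out, at the axis' height.
- lens (a point): Centre of the magnifier lens (round, 76 mm over its white rim, 16 mm thick), on the boom's axis line seen from above, 30 mm below the axis, 190 mm further from the post than the tube's middle hole; it moves with the outer tube.
- longan_centre (a point): Centre of the one fruit that lies in the dish: a brown ball of 27 mm with a stub of stalk.
- dish_rim (a point): Centre of the rim of the round white dish with the fruit: 72 mm across, 18 mm high, loose. It stands two holes (5 to 7 cm) ahead of or behind the lens along the boom, below it; a capped clear jar stands on the other side. Its centre may be up to 12 mm off the place over which the lens can be locked.
- jar: The capped clear jar, 60 mm across, 46 mm high; origin under its middle. To be left alone.
- vial: White vial with cap, 25 mm across, 62 mm high, standing beside the boom; origin under its middle. To be left alone.
- vial2: A second such vial. To be left alone.
- brush: Brush, 190 mm long, lying beside the boom; to be left alone.
- shears: Pruning shears, 200 mm long, lying on the table; to be left alone.
Things that resemble listed ones, but are neither listed nor needed, are in the scene too. Leave any green look-alike of the part that bears longan_centre alone.

How it is judged:
By the outcome, as a careful person would: the job done as asked, in the order asked, and still so for the second after the job is handed in, with the robot touching nothing.
It also fails if it takes over 45 s, if anything falls off the work surface, if the arm or the gripper's body presses on something with over 40 N, if the wrist force passes 120 N, or if a joint passes its speed limit or range.

## Working session

There is one attempt and no reset: what is moved stays moved. The work goes in short steps, Python scripts to look and compute and a shell command to move; the robot and the scene stay as the last step left them, time stands still between calls to the robot, and variables do not carry over. Pictures are saved under pics/ and viewed, about 8 in all and at most 12, crops included, and the job is handed in when it is done.

```bash
ls; mkdir -p pics; cat > h.py <<'E'
import numpy as np, cv2, sys
from workcell import env
from scipy.spatial.transform import Rotation as R
def T_tool(s):
    T=np.eye(4);T[:3,:3]=R.from_euler('xyz',s['ee_rot'],degrees=True).as_matrix();T[:3,3]=s['ee_pos'];return T
def grab(n):
    s=env.state();im,d=env.grab_frame(n);p=env.camera_params(n)
    C=np.array(p['cam_to_world']) if n!='wrist' else T_tool(s)@np.array(p['hand_eye'])
    return im,d,np.array(p['camera_matrix']),np.array(p['D']),C
def rays(px,K,D,C):
    u=cv2.undistortPoints(np.array(px,float).reshape(-1,1,2),K,D).reshape(-1,2)
    return np.c_[u[:,0],-u[:,1],-np.ones(len(u))]@C[:3,:3].T, C[:3,3]
def onplane(px,z,K,D,C):
    r,o=rays(px,K,D,C);return o+r*((z-o[2])/r[:,2])[:,None]
def cloud(d,K,D,C):
    h,w=d.shape;v,u=np.mgrid[:h,:w]
    r,o=rays(np.c_[u.ravel(),v.ravel()],K,D,C)
    P=(o+r*d.reshape(-1,1)).reshape(h,w,3);P[d<=0]=np.nan;return P
def save(n,tag):
    g=grab(n);cv2.imwrite(f'pics/{tag}.png',g[0]);np.savez(f'{tag}.npz',im=g[0],d=g[1],K=g[2],D=g[3],C=g[4]);return g
def load(tag):
    z=np.load(f'{tag}.npz');return z['im'],z['d'],z['K'],z['D'],z['C']
E
python3 - <<'E'
from h import *
print(env.state())
a=save('top','top0')[0];b=save('side','side0')[0]
for t in('top0','side0'):
    g=load(t);print(t,g[4].round(2).tolist(),g[2].round(1).tolist())
cv2.imwrite('pics/both.png',cv2.resize(np.vstack([a,b]),None,fx=.78,fy=.78))
E
```

```text
pics
{'time_s': 0.0, 'qpos': array([-7.15631691e+01,  1.83515070e+01,  8.97085459e+01, -1.21929666e-03,
        7.20422819e+01, -1.14703110e+00]), 'qvel': array([-0.11249916, -0.07189006, -0.03716433, -0.00932438, -0.02141933,
       -0.05461706]), 'effort': array([-3.63296458e-04, -4.12456834e+01, -2.31970829e+01,  7.26626138e-02,
        4.57607908e-02, -1.47348264e-04]), 'ee_pos': array([ 192.55267627, -541.25366128,  213.10712004]), 'ee_rot': array([-1.79999110e+02,  1.02337482e-01, -7.04157603e+01]), 'force': array([-0.53553714, -0.31313794, -0.10269014]), 'torque': array([-0.01295605,  0.02104714,  0.04580863]), 'gripper_width': 90.79950235824468}
top0 [[0.03, 0.99, -0.13, 494.96], [-1.0, 0.03, -0.01, 20.52], [-0.01, 0.13, 0.99, 970.64], [0.0, 0.0, 0.0, 1.0]] [[453.5, 0.0, 249.3], [0.0, 453.5, 186.9], [0.0, 0.0, 1.0]]
side0 [[-0.89, 0.34, -0.3, 329.23], [-0.46, -0.67, 0.58, 496.39], [-0.0, 0.65, 0.76, 779.2], [0.0, 0.0, 0.0, 1.0]] [[433.9, 0.0, 257.7], [0.0, 433.9, 187.8], [0.0, 0.0, 1.0]]
```

View pics/both.png

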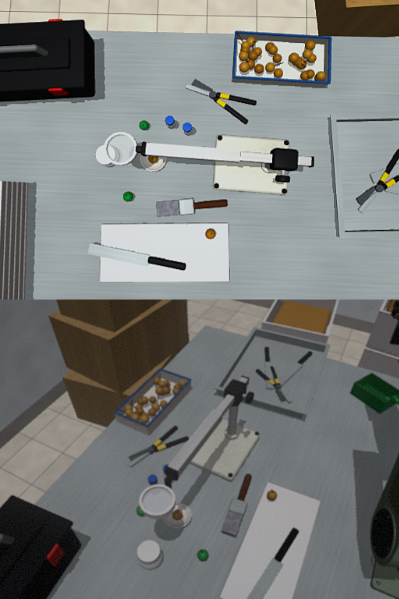

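Top view (upper half): post/head near (285,158), boom pointing left (world +y), lens at (120,148). The dish with its fruit is at (152,160), on the inward side, and the jar is at (105,155). The vials (blue caps, (170,121) and (187,128)) are on the far side, which is the button side. The tube has to go inward two holes.

```bash
python3 - <<'E'
from h import *
im,d,K,D,C=load('top0')
P=cloud(d,K,D,C);hsv=cv2.cvtColor(im,cv2.COLOR_BGR2HSV)
m=(P[...,2]>190)&(P[...,2]<225)&(P[...,1]>-250)&(P[...,1]<330)&(P[...,0]>350)&(P[...,0]<700)
Q=P[m];print('high',len(Q),Q.min(0),Q.max(0))
# tube slices
for y in range(-130,260,15):
    s=Q[abs(Q[:,1]-y)<4]
    if len(s):print(y,s[:,0].min().round(1),s[:,0].max().round(1),np.median(s[:,2]).round(1),len(s))
# blue caps
def blobs(mask,name,z=None,amin=15):
    n,l,st,c=cv2.connectedComponentsWithStats(mask.astype(np.uint8))
    for i in range(1,n):
        if st[i,4]>amin: print(name,c[i].round(1),st[i,4],np.nanmedian(P[l==i],0).round(1), onplane([c[i]],z,K,D,C).round(1) if z else '')
blobs(cv2.inRange(hsv,(100,120,60),(125,255,255))>0,'blue',62)
w=(hsv[...,1]<40)&(hsv[...,2]>190);w[:, :100]=0;blobs(w,'white',18,100)
br=cv2.inRange(hsv,(8,110,60),(22,255,220))>0;blobs(br,'brown',15)
x=im[140:270,110:420];cv2.imwrite('pics/topc.png',cv2.resize(x,None,fx=2.5,fy=2.5,interpolation=cv2.INTER_CUBIC))
E
```

```text
high 3912 [ 523.11057512 -230.1920649   190.01882901] [603.17715403 160.70224568 217.75925745]
-130 564.2 584.6 200.3 62
-115 565.3 584.2 200.8 59
-100 565.7 585.5 200.7 55
-85 566.5 586.8 200.5 50
-70 564.5 589.5 202.0 61
-55 565.1 591.1 203.3 80
-40 565.8 592.0 203.1 77
-25 566.5 591.8 203.1 70
-10 567.4 593.2 203.4 68
5 568.1 597.2 203.5 80
20 568.9 594.1 203.5 80
35 569.7 595.3 203.4 77
50 570.7 596.5 203.4 70
65 571.4 596.4 203.6 69
80 572.0 597.7 203.5 75
95 572.6 599.0 203.6 78
110 573.4 598.9 203.5 72
125 574.3 600.0 203.3 72
140 573.2 603.2 204.6 89
155 584.8 591.9 190.9 9
blue [363.5  73.5] 999 [ 864.4 -206.8   45.8] [[ 858.4 -199.6   62. ]]
blue [217.  153.9] 106 [680.3  99.5  62.2] [[680.3  99.5  62. ]]
blue [239.6 162.5] 115 [664.4  52.3  62.2] [[663.5  52.9  62. ]]
white [118.8   7.5] 619 [1437.3  588.4 -748.9] [[1017.1  335.2   18. ]]
white [170.9   8.1] 1055 [1439.8  377.  -748.6] [[1018.2  218.6   18. ]]
white [234.1   8.8] 1146 [1441.9  122.3 -748.3] [[1019.8   77.2   18. ]]
white [297.5   9.4] 1217 [1445.5 -133.8 -747.9] [[1021.7  -64.1   18. ]]
white [360.8  10.2]
[... 1384 characters left out ...]
brown [320.1  71.7] 874 [ 872.  -111.1   39.2] [[ 879.3 -116.    15. ]]
brown [396.7  65.7] 318 [ 881.4 -275.5   40.9] [[ 896.7 -283.7   15. ]]
brown [350.4  66.1] 260 [ 887.3 -178.3   36.8] [[ 893.5 -182.2   15. ]]
brown [381.   77.5] 266 [ 859.1 -242.7   39.8] [[ 869.  -249.1   15. ]]
brown [350.9  89.4] 220 [ 835.2 -180.    32.6] [[ 840.4 -183.4   15. ]]
brown [393.8  95.4] 168 [ 820.8 -268.2   38.3] [[ 829.1 -276.3   15. ]]
brown [410.5  97.6] 127 [ 816.6 -303.4   40.5] [[ 825.1 -312.4   15. ]]
brown [195.6 203.6] 86 [580.5 142.7  27.3] [[581.6 145.   15. ]]
brown [269.2 261.7] 225 [464.7 -13.7  19.3] [[464.5 -13.2  15. ]]
brown [269.4 299.5] 124 [390.1 -13.8  35.8] [[387.8 -15.2  15. ]]
```

View pics/topc.png

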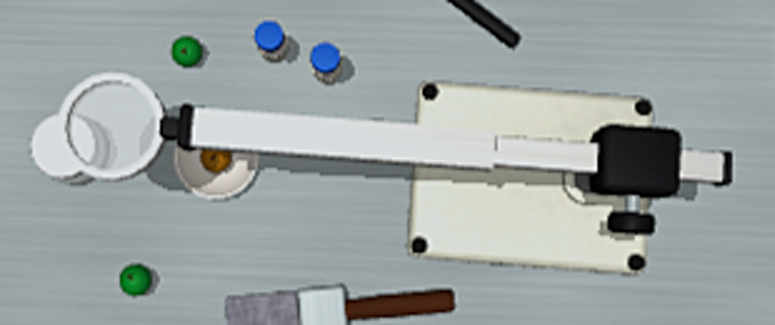

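```bash
python3 - <<'E'
from h import *
p=env.camera_params('wrist');print(np.array(p['hand_eye']).round(2).tolist(),np.array(p['camera_matrix']).round(1).tolist())
T=T_tool(env.state());print(T.round(3))
im,d,K,D,C=load('top0');P=cloud(d,K,D,C)
m=(P[...,2]>198)&(P[...,2]<207)&(P[...,1]>-50)&(P[...,1]<128)&(P[...,0]>560)&(P[...,0]<602)
Q=P[m];
ys=np.arange(-48,128,3.);c=[]
for y in ys:
    s=Q[abs(Q[:,1]-y)<2.5];c.append((np.percentile(s[:,0],2)+np.percentile(s[:,0],98))/2)
f=np.polyfit(ys,c,1);print('axis x=%.4f y+%.2f'%tuple(f),np.abs(np.polyval(f,ys)-c).max())
# lens ring and dish
def circ(z0,z1,box):
    m=(P[...,2]>z0)&(P[...,2]<z1)&(P[...,0]>box[0])&(P[...,0]<box[1])&(P[...,1]>box[2])&(P[...,1]<box[3])
    q=P[m];c,r=cv2.minEnclosingCircle(q[:,:2].astype(np.float32));print(z0,len(q),np.round(c,1),round(r,1))
circ(155,175,(540,640,150,270))
circ(10,24,(530,580,90,185))
circ(36,52,(530,640,190,300))
E
```

```text
[[1.0, -0.0, 0.0, -0.33], [-0.0, -0.96, -0.3, -83.62], [0.0, 0.3, -0.96, -172.09], [0.0, 0.0, 0.0, 1.0]] [[272.6, 0.0, 257.0], [0.0, 272.6, 188.5], [0.0, 0.0, 1.0]]
[[ 3.35000e-01 -9.42000e-01 -0.00000e+00  1.92589e+02]
 [-9.42000e-01 -3.35000e-01  2.00000e-03 -5.41333e+02]
 [-2.00000e-03 -0.00000e+00 -1.00000e+00  2.13205e+02]
 [ 0.00000e+00  0.00000e+00  0.00000e+00  1.00000e+00]]
axis x=0.0517 y+580.80 0.5180561251961535
155 1450 [591.3 196.2] 42.2
10 229 [576.2 143.5] 34.0
36 274 [588.1 267.2] 26.1
```

```bash
python3 -m pendant '[{"xyz":[-0.02,-0.04,-0.04],"roll":-8,"jaw":0},{"xyz":[-0.046,-0.094,-0.06],"roll":-17,"jaw":0},{"xyz":[-0.072,-0.148,-0.07],"roll":-26,"jaw":0},{"xyz":[-0.098,-0.202,-0.07],"roll":-35,"jaw":0},{"xyz":[-0.124,-0.256,-0.07],"roll":-44,"jaw":0},{"xyz":[-0.15,-0.31,-0.07],"roll":-52,"jaw":0},{"xyz":[-0.176,-0.364,-0.07],"roll":-60,"jaw":0},{"xyz":[-0.202,-0.418,-0.07],"roll":-67.4,"jaw":0}]'; python3 -c "
from h import *
T=T_tool(env.state());print(T.round(3));print(T[:3,:3].T@(np.array([713,-13,170])-T[:3,3]))"
```

```text
time_s: 1.1
ee_pos: [519.8, -209.7, 283.6]
ee_rot: [180.0, 0.0, -2.8]
force: [-0.2, -1.7, 0.6]
gripper_width: 91.2
[[ 9.99000e-01 -4.80000e-02 -0.00000e+00  5.19838e+02]
 [-4.80000e-02 -9.99000e-01 -0.00000e+00 -2.09712e+02]
 [-0.00000e+00  0.00000e+00 -1.00000e+00  2.83634e+02]
 [ 0.00000e+00  0.00000e+00  0.00000e+00  1.00000e+00]]
[ 183.50854865 -205.81584667  113.50927113]
```

```bash
python3 -m pendant '[{"xyz":[0.038,-0.04,0],"roll":0,"jaw":0},{"xyz":[0.078,-0.085,0],"roll":0,"jaw":0},{"xyz":[0.118,-0.13,0],"roll":0,"jaw":0},{"xyz":[0.155,-0.175,0.0],"roll":0,"jaw":0},{"xyz":[0.184,-0.206,0.02],"roll":0,"jaw":0},{"xyz":[0.184,-0.206,0.07],"roll":0,"jaw":0},{"xyz":[0.184,-0.206,0.113],"roll":0,"jaw":0},{"xyz":[0.184,-0.206,0.113],"roll":0,"jaw":0}]'; python3 -c "
from h import *
g=save('wrist','w1')
cv2.imwrite('pics/w1b.png',cv2.resize(g[0],(800,600),interpolation=cv2.INTER_CUBIC))"
```

```text
time_s: 2.1
ee_pos: [710.8, -15.0, 166.1]
ee_rot: [180.0, 0.6, -3.0]
force: [-0.2, -0.4, 0.4]
gripper_width: 91.5
```

View pics/w1b.png

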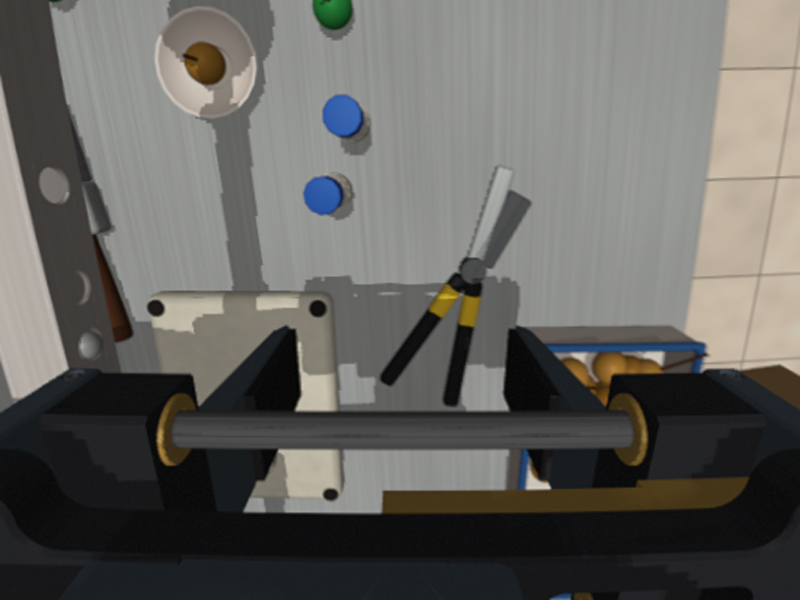

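The picture shows the dark -y face at left: button at (90,345), next hole at (80,287), second hole at (54,185). The full dish and fruit are at (205,62), and the shears are away at the right.

```bash
cat > face.py <<'E'
from h import *
def face(px,g,off=13):
    K,D,C=g[2:];r,o=rays(px,K,D,C)
    n=np.array([1,-.0517,0]);n/=np.linalg.norm(n);p0=np.array([580.8,0,190])+off*n
    P=o+r*(((p0-o)@n)/(r@n))[:,None];return P,(P-p0)@np.array([.0516,.99867,0])
E
python3 - <<'E'
from face import *
g=load('w1');s=512/800
P,t=face(np.array([[90,345],[81,287],[54,185]])*s,g);print(P.round(1),t.round(1))
print(face(np.array([[88,345]])*s,g,17))
# dish contour
im=g[0];hsv=cv2.cvtColor(im,cv2.COLOR_BGR2HSV)
sub=im[0:80,90:175];g0=cv2.cvtColor(sub,cv2.COLOR_BGR2GRAY)
m=((hsv[0:80,90:175,2]>150)&(hsv[0:80,90:175,0]<25)|(hsv[0:80,90:175,1]>90)).astype(np.uint8)
cs,_=cv2.findContours(m,0,1);c=max(cs,key=cv2.contourArea);h=cv2.convexHull(c).reshape(-1,2)+[90,0]
Q=onplane(h,18,*g[2:]);cc,r=cv2.minEnclosingCircle(Q[:,:2].astype(np.float32));print('dish',cc,r)
A=np.c_[2*Q[:,:2],np.ones(len(Q))];x=np.linalg.lstsq(A,(Q[:,:2]**2).sum(1),rcond=None)[0];print('fit',x[:2],np.sqrt(x[2]+x[:2]@x[:2]))
print('fruit',onplane(np.array([[205,63]])*s,17,*g[2:]))
# side holes / lens from side cam
gs=load('side0');P=cloud(gs[1],*gs[2:])
m=(P[...,2]>155)&(P[...,2]<175)&(P[...,0]>540)&(P[...,0]<640)&(P[...,1]>150)&(P[...,1]<270);q=P[m];print('lens side',np.percentile(q,[1,50,99],axis=0).round(1),len(q))
gt=load('top0');P=cloud(gt[1],*gt[2:]);m=(P[...,2]>155)&(P[...,2]<175)&(P[...,0]>540)&(P[...,0]<640)&(P[...,1]>150)&(P[...,1]<270);q=P[m];print('lens top',np.percentile(q,[1,50,99],axis=0).round(1),len(q))
E
```

```text
[[594.4  11.  195.6]
 [595.5  33.1 193.6]
 [597.4  69.5 195.9]] [11.6 33.8 70.3]
(array([[598.51151196,  13.32316363, 201.34771248]]), array([14.2198882]))
dish (565.908203125, 139.0746612548828) 28.99009132385254
fit [567.81443618 139.98129841] 26.12603545022188
fruit [[580.47902725 144.32845814  17.        ]]
lens side [[550.4 162.2 156.1]
 [586.3 201.  163.7]
 [623.2 237.9 170.5]] 1634
lens top [[554.6 164.7 158.7]
 [591.  200.6 163.6]
 [626.6 235.6 170.5]] 1450
```

Spacing: the next hole is about 22 mm along and the second about 36 mm further, so roughly 59 mm inward puts the lens at y≈141, over the dish (y≈140–144). Next I go above the button, with the pads about 5 mm inboard of it.

```bash
python3 -m pendant '[{"xyz":[0,0,-0.04],"roll":0,"jaw":0},{"xyz":[0,0,-0.074],"roll":0,"jaw":0},{"xyz":[-0.045,-0.004,-0.074],"roll":0,"jaw":0},{"xyz":[-0.09,-0.008,-0.074],"roll":0,"jaw":0},{"xyz":[-0.133,-0.0125,-0.074],"roll":0,"jaw":0.1},{"xyz":[-0.133,-0.0125,-0.05],"roll":0,"jaw":0.2},{"xyz":[-0.133,-0.0125,-0.02],"roll":0,"jaw":0.3},{"xyz":[-0.133,-0.0125,0],"roll":0,"jaw":0.4}]' 6; python3 -c "
from face import *
g=save('wrist','w2');print(env.state()['ee_pos'],env.state()['ee_rot'],env.state()['gripper_width'],env.state()['force'])
cv2.imwrite('pics/w2b.png',g[0])"
```

```text
time_s: 3.15
ee_pos: [582.4, 4.0, 173.2]
ee_rot: [-180.0, -0.3, -3.0]
force: [-0.4, 0.4, -0.1]
gripper_width: 56.6
[581.00082711   4.00596582 170.52906692] [ 1.79994942e+02  3.67260954e-03 -3.03159047e+00] 55.33722058160818 [-1.28554053 -0.86149698 -1.5933786 ]
```

View pics/w2b.png

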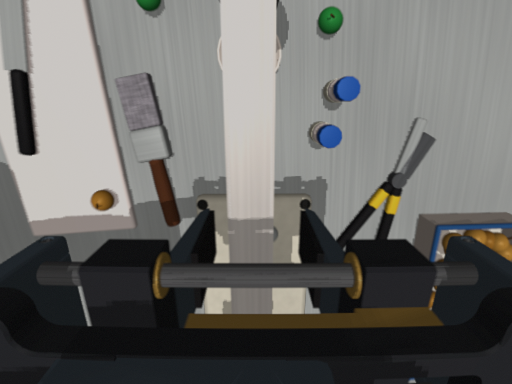

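The tube spans columns 226–273 here, left of the finger midline at 257. That puts the tube about 2–4 mm toward tool -x, so I shift halfway and close gently.

```bash
python3 -m pendant '[{"xyz":[-0.002,0,0],"roll":0,"jaw":0.5},{"xyz":[-0.002,0,0],"roll":0,"jaw":0.6},{"xyz":[-0.002,0,0],"roll":0,"jaw":0.8},{"xyz":[-0.002,0,0],"roll":0,"jaw":1},{"xyz":[-0.002,0,0],"roll":0,"jaw":1},{"xyz":[-0.002,0,0],"roll":0,"jaw":1},{"xyz":[-0.002,0,0],"roll":0,"jaw":1},{"xyz":[-0.002,0,0],"roll":0,"jaw":1}]' 8; python3 -c "
from h import *
s=env.state();print(s['ee_pos'],s['force'],s['torque'],s['gripper_width'])"
```

```text
time_s: 4.2
ee_pos: [578.4, 4.3, 172.3]
ee_rot: [180.0, 0.1, -3.0]
force: [-5.1, 1.4, 6.1]
gripper_width: 26.5
[578.42158234   4.31734065 172.31761009] [-5.11054475  1.3635392   6.12506265] [0.07275907 0.57215901 0.0846876 ] 26.48789793545325
```

```bash
python3 -m pendant '[{"xyz":[-0.0006,0,0],"roll":0,"jaw":1},{"xyz":[-0.0006,0,0],"roll":0,"jaw":1},{"xyz":[-0.0006,0.002,0],"roll":0,"jaw":1},{"xyz":[-0.0006,0.004,0],"roll":0,"jaw":1},{"xyz":[-0.0006,0.006,0],"roll":0,"jaw":1},{"xyz":[-0.0006,0.008,0],"roll":0,"jaw":1},{"xyz":[-0.0006,0.010,0],"roll":0,"jaw":1},{"xyz":[-0.0006,0.012,0],"roll":0,"jaw":1}]' 22; python3 -c "
from h import *
s=env.state();print(s['ee_pos'],s['force'],s['torque'],s['gripper_width'])
g=save('wrist','w3')
cv2.imwrite('pics/w3b.png',g[0])"
```

```text
time_s: 5.2
ee_pos: [578.0, -5.2, 172.3]
ee_rot: [-179.7, -0.0, -3.0]
force: [-2.1, 7.1, 6.6]
gripper_width: 25.7
[577.9901767   -5.17112164 172.29712003] [-2.11605825  7.07248749  6.56569896] [1.24498987 0.41581667 0.26725607] 25.708761823842256
```

View pics/w3b.png

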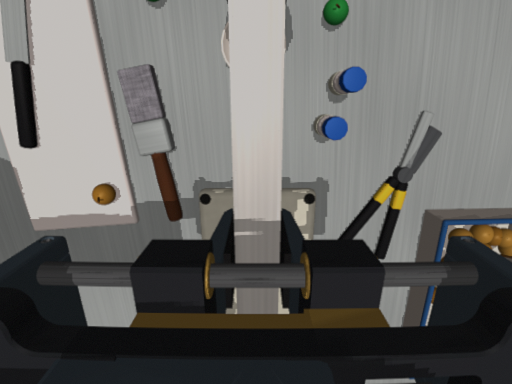

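The picture shows the jaws gripping the tube. It doesn't show whether the tube slid, so I'll measure the lens shift from the top camera.

```bash
cat > lens.py <<'E'
from h import *
def lens(tag):
    g=load(tag);P=cloud(g[1],*g[2:])
    m=(P[...,2]>155)&(P[...,2]<172)&(P[...,0]>540)&(P[...,0]<640)&(P[...,1]>60)&(P[...,1]<270);q=P[m]
    far=np.percentile(q[:,1],99.3)
    q2=q[q[:,1]>np.percentile(q[:,1],99.3)-35]
    return 'lens outer edge y %.1f n %d'%(far,len(q))
def phase(a,b,box=(185,215,110,215)):
    return None
if __name__=='__main__':
    t=sys.argv[1];save('top',t)
    s=env.state();print(s['ee_pos'].round(2),s['force'].round(1),round(s['gripper_width'],2),s['time_s'])
    print(lens('top0'),'|',lens(t))
E
python3 lens.py t2
```

```text
[577.95  -5.89 172.29] [-3.   5.1  6.6] 26.05 5.3
lens outer edge y 236.5 n 1448 | lens outer edge y 226.7 n 1447
```

```bash
python3 -m pendant '[{"xyz":[0,0.0025,0],"roll":0,"jaw":1},{"xyz":[0,0.005,0],"roll":0,"jaw":1},{"xyz":[0,0.007,0],"roll":0,"jaw":1},{"xyz":[0,0.0085,0],"roll":0,"jaw":1},{"xyz":[0,0.010,0],"roll":0,"jaw":1},{"xyz":[0,0.0115,0],"roll":0,"jaw":1},{"xyz":[0,0.0115,0],"roll":0,"jaw":1},{"xyz":[0,0.0115,0],"roll":0,"jaw":1}]'; python3 lens.py t3
```

```text
time_s: 6.3
ee_pos: [577.3, -18.1, 172.3]
ee_rot: [-179.9, -0.0, -3.0]
force: [-2.6, 2.5, 6.3]
gripper_width: 25.8
[577.32 -18.12 172.26] [-2.7  2.4  5.7] 25.84 6.35
lens outer edge y 236.5 n 1448 | lens outer edge y 214.1 n 1447
```

```bash
python3 -m pendant '[{"xyz":[0,0.0005,0],"roll":0,"jaw":1},{"xyz":[0,0.001,0],"roll":0,"jaw":1},{"xyz":[0,0.0015,0],"roll":0,"jaw":1},{"xyz":[0,0.0015,0],"roll":0,"jaw":1},{"xyz":[0,0.0015,0],"roll":0,"jaw":1},{"xyz":[0,0.0015,0],"roll":0,"jaw":1},{"xyz":[0,0.0015,0],"roll":0,"jaw":1},{"xyz":[0,0.0015,0],"roll":0,"jaw":1}]'; python3 lens.py t4
```

```text
time_s: 7.35
ee_pos: [577.2, -19.4, 172.2]
ee_rot: [-179.9, -0.0, -3.0]
force: [-3.2, 3.5, 5.9]
gripper_width: 26.0
[577.28 -19.35 172.27] [-2.8  4.1  5.3] 25.73 7.4
lens outer edge y 236.5 n 1448 | lens outer edge y 212.7 n 1447
```

```bash
python3 -m pendant '[{"xyz":[0,0.0005,0],"roll":0,"jaw":1},{"xyz":[0,0.001,0],"roll":0,"jaw":1},{"xyz":[0,0.0015,0],"roll":0,"jaw":1},{"xyz":[0,0.0015,0],"roll":0,"jaw":1},{"xyz":[0,0.0015,0],"roll":0,"jaw":1},{"xyz":[0,0.0015,0],"roll":0,"jaw":1},{"xyz":[0,0.0015,0],"roll":0,"jaw":1},{"xyz":[0,0.0015,0],"roll":0,"jaw":1}]'; python3 lens.py t5
```

```text
time_s: 8.4
ee_pos: [577.2, -19.7, 172.2]
ee_rot: [-179.8, -0.0, -3.0]
force: [-2.4, 6.4, 5.4]
gripper_width: 25.6
[577.25 -19.75 172.26] [-2.6  7.4  5.7] 26.17 8.45
lens outer edge y 236.5 n 1448 | lens outer edge y 212.5 n 1451
```

Force rose and the hand stalled at 23.9 mm, so the button has caught. Now I release, go back over the button and press again.

```bash
python3 -m pendant '[{"xyz":[0,0,0],"roll":0,"jaw":0.5},{"xyz":[0,0,0],"roll":0,"jaw":0.5},{"xyz":[0,-0.013,0],"roll":0,"jaw":0.5},{"xyz":[0,-0.0265,0],"roll":0,"jaw":0.5},{"xyz":[0,-0.0265,0],"roll":0,"jaw":0.5},{"xyz":[0,-0.0265,0],"roll":0,"jaw":1},{"xyz":[0,-0.0265,0],"roll":0,"jaw":1},{"xyz":[0,-0.0265,0],"roll":0,"jaw":1}]' 3; python3 lens.py t6;  python3 -m pendant '[{"xyz":[0,0,0],"roll":0,"jaw":1},{"xyz":[0,0,0],"roll":0,"jaw":1},{"xyz":[0,0,0],"roll":0,"jaw":1},{"xyz":[0,0,0],"roll":0,"jaw":1},{"xyz":[0,0,0],"roll":0,"jaw":1},{"xyz":[0,0,0],"roll":0,"jaw":1},{"xyz":[0,0,0],"roll":0,"jaw":1},{"xyz":[0,0,0],"roll":0,"jaw":1}]' 22;  python3 lens.py t7
```

```text
time_s: 9.45
ee_pos: [578.9, 4.2, 171.0]
ee_rot: [-180.0, -0.0, -3.0]
force: [1.2, 0.7, 0.2]
gripper_width: 26.8
[578.89   4.25 171.03] [1.7 0.2 0.5] 27.15 9.5
lens outer edge y 236.5 n 1448 | lens outer edge y 212.6 n 1453
time_s: 10.5
ee_pos: [578.4, 4.2, 171.0]
ee_rot: [180.0, 0.0, -3.0]
force: [-1.7, 0.9, 3.8]
gripper_width: 25.6
[578.43   4.27 170.99] [-1.8 -0.4  3.3] 25.76 10.55
lens outer edge y 236.5 n 1448 | lens outer edge y 212.3 n 1446
```

```bash
python3 -m pendant '[{"xyz":[0,0.002,0],"roll":0,"jaw":1},{"xyz":[0,0.004,0],"roll":0,"jaw":1},{"xyz":[0,0.006,0],"roll":0,"jaw":1},{"xyz":[0,0.008,0],"roll":0,"jaw":1},{"xyz":[0,0.012,0],"roll":0,"jaw":1},{"xyz":[0,0.016,0],"roll":0,"jaw":1},{"xyz":[0,0.021,0],"roll":0,"jaw":1},{"xyz":[0,0.026,0],"roll":0,"jaw":1}]'; python3 lens.py t8
```

```text
time_s: 11.55
ee_pos: [577.3, -19.5, 171.0]
ee_rot: [-179.8, 0.0, -3.0]
force: [-2.1, 6.8, 3.0]
gripper_width: 26.0
[577.2  -20.63 170.99] [-3.   2.1  3.3] 25.79 11.6
lens outer edge y 236.5 n 1448 | lens outer edge y 188.5 n 1447
```

```bash
python3 -m pendant '[{"xyz":[0,0.002,0],"roll":0,"jaw":1},{"xyz":[0,0.004,0],"roll":0,"jaw":1},{"xyz":[0,0.006,0],"roll":0,"jaw":1},{"xyz":[0,0.0075,0],"roll":0,"jaw":1},{"xyz":[0,0.009,0],"roll":0,"jaw":1},{"xyz":[0,0.010,0],"roll":0,"jaw":1},{"xyz":[0,0.010,0],"roll":0,"jaw":1},{"xyz":[0,0.010,0],"roll":0,"jaw":1}]'; python3 lens.py t9
```

```text
time_s: 12.6
ee_pos: [576.6, -31.6, 171.0]
ee_rot: [-180.0, 0.0, -3.0]
force: [-3.1, 3.3, 3.6]
gripper_width: 25.6
[576.66 -31.58 170.97] [-3.8  2.2  4.2] 25.4 12.65
lens outer edge y 236.5 n 1448 | lens outer edge y 176.8 n 1441
```

35.8 mm so far, still free. Now small feeling steps.

```bash
python3 -m pendant '[{"xyz":[0,0.0005,0],"roll":0,"jaw":1},{"xyz":[0,0.001,0],"roll":0,"jaw":1},{"xyz":[0,0.0015,0],"roll":0,"jaw":1},{"xyz":[0,0.002,0],"roll":0,"jaw":1},{"xyz":[0,0.002,0],"roll":0,"jaw":1},{"xyz":[0,0.002,0],"roll":0,"jaw":1},{"xyz":[0,0.002,0],"roll":0,"jaw":1},{"xyz":[0,0.002,0],"roll":0,"jaw":1}]'; python3 lens.py t10
```

```text
time_s: 13.65
ee_pos: [576.6, -32.7, 171.0]
ee_rot: [-179.9, 0.0, -3.0]
force: [-3.8, 5.1, 4.1]
gripper_width: 25.8
[576.58 -32.71 170.97] [-3.6  6.7  5.1] 26.03 13.7
lens outer edge y 236.5 n 1448 | lens outer edge y 175.5 n 1447
```

```bash
python3 -m pendant '[{"xyz":[0,0.0005,0],"roll":0,"jaw":1},{"xyz":[0,0.001,0],"roll":0,"jaw":1},{"xyz":[0,0.0012,0],"roll":0,"jaw":1},{"xyz":[0,0.0012,0],"roll":0,"jaw":1},{"xyz":[0,0.0012,0],"roll":0,"jaw":1},{"xyz":[0,0.0012,0],"roll":0,"jaw":1},{"xyz":[0,0.0012,0],"roll":0,"jaw":1},{"xyz":[0,0.0012,0],"roll":0,"jaw":1}]'; python3 lens.py t11
```

```text
time_s: 14.7
ee_pos: [576.6, -32.9, 171.0]
ee_rot: [-179.8, 0.0, -3.0]
force: [-3.6, 9.8, 3.7]
gripper_width: 25.9
[576.58 -32.89 170.98] [-2.8  7.5  3.3] 25.94 14.75
lens outer edge y 236.5 n 1448 | lens outer edge y 175.3 n 1443
```

Locked: the hand stalled and force rose to about 9 N. Next I release, raise, and check the button from the side.

```bash
python3 -m pendant '[{"xyz":[0,0,0],"roll":0,"jaw":0.5},{"xyz":[0,0,0],"roll":0,"jaw":0.5},{"xyz":[0,0,-0.03],"roll":0,"jaw":0.4},{"xyz":[0,0,-0.075],"roll":0,"jaw":0.4},{"xyz":[0.04,-0.008,-0.075],"roll":0,"jaw":0.4},{"xyz":[0.09,-0.018,-0.075],"roll":0,"jaw":0.4},{"xyz":[0.135,-0.027,-0.075],"roll":0,"jaw":0.4},{"xyz":[0.135,-0.027,-0.03],"roll":0,"jaw":0.4}]'; python3 -m pendant '[{"xyz":[0,0,0.03],"roll":0,"jaw":0},{"xyz":[0,0,0.03],"roll":0,"jaw":0},{"xyz":[0,0,0.03],"roll":0,"jaw":0},{"xyz":[0,0,0.03],"roll":0,"jaw":0},{"xyz":[0,0,0.03],"roll":0,"jaw":0},{"xyz":[0,0,0.03],"roll":0,"jaw":0},{"xyz":[0,0,0.03],"roll":0,"jaw":0},{"xyz":[0,0,0.03],"roll":0,"jaw":0}]'; python3 lens.py t12; python3 -c "
from face import *
g=save('wrist','w4');a=g[0];t=load('top0')[0][140:270,110:420];t2=load('t12')[0][140:270,110:420]
A=cv2.resize(a[80:270,0:190],None,fx=3,fy=3,interpolation=cv2.INTER_CUBIC)
B=cv2.resize(t2,(570,239),interpolation=cv2.INTER_CUBIC)
cv2.imwrite('pics/w4b.png',A);cv2.imwrite('pics/t12b.png',cv2.resize(np.vstack([t,t2]),None,fx=2.2,fy=2.2,interpolation=cv2.INTER_CUBIC))"
```

```text
time_s: 15.75
ee_pos: [719.0, -15.5, 203.1]
ee_rot: [179.9, -0.7, -3.0]
force: [0.1, 0.0, -0.9]
gripper_width: 54.8
time_s: 16.75
ee_pos: [712.8, -15.0, 170.9]
ee_rot: [180.0, 0.0, -3.0]
force: [-0.0, 0.7, 0.1]
gripper_width: 91.2
[712.86 -14.96 170.94] [ 1.   0.1 -0.2] 91.13 16.8
lens outer edge y 236.5 n 1448 | lens outer edge y 175.4 n 1451
```

View pics/w4b.png

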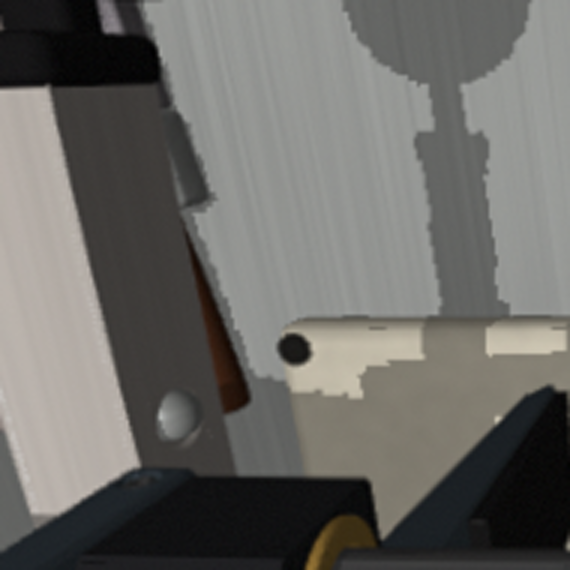

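View pics/t12b.png

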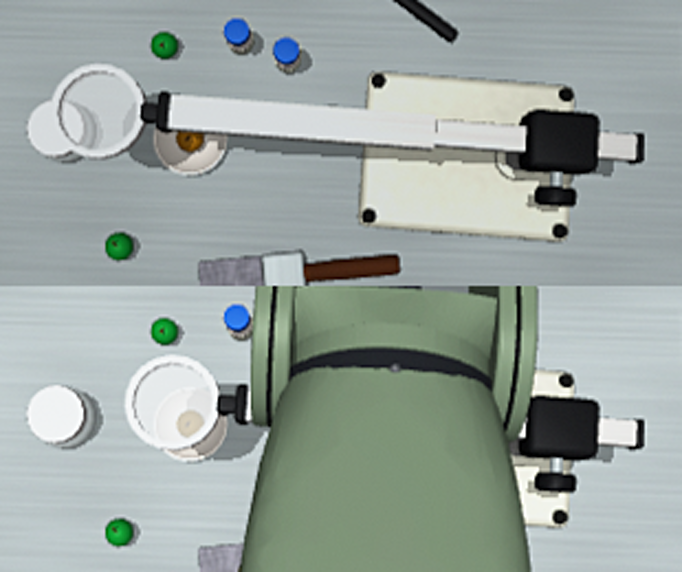

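The button's dome stands in the last hole at (180,415). The lens now sits above the dish, and the jar, vials and fruit look unmoved. I'll check with depth how far the button stands out, against the first view.

```bash
python3 - <<'E'
from h import *
n=np.array([1,-.0517,0]);n/=np.linalg.norm(n)
for t,(u,v) in (('w1',(58,221)),('w4',(60,218))):
    g=load(t);P=cloud(g[1],*g[2:]);q=(P@n)
    a=q[v-8:v+9,u-8:u+9];b=q[v-30:v-14,u-14:u+2]
    print(t,'dome',np.nanpercentile(a,[90,98,100]).round(1),'face',np.nanpercentile(b,[50,75]).round(1))
    for r in range(v-10,v+11,4):print(q[r,u-14:u+16:2].round(0))
# movement of things
for t in ('top0','t12'):
    g=load(t);im=g[0];hsv=cv2.cvtColor(im,cv2.COLOR_BGR2HSV)
    m=cv2.inRange(hsv[145:175,200:250],(100,120,60),(125,255,255));k,l,st,c=cv2.connectedComponentsWithStats(m);print(t,c[1:].round(1),st[1:,4])
g=load('t12');P=cloud(g[1],*g[2:])
m=(P[...,2]>155)&(P[...,2]<172)&(P[...,0]>540)&(P[...,0]<640)&(P[...,1]>60)&(P[...,1]<270)
print('lens',np.percentile(P[m],[.7,99.3],axis=0).round(1))
m=(P[...,2]>8)&(P[...,2]<24)&(P[...,0]>520)&(P[...,0]<640)&(P[...,1]>90)&(P[...,1]<190);print('dish',np.percentile(P[m],[1,99],axis=0).round(1))
E
```

```text
w1 dome [593.4 594.1 594.7] face [589.7 590.1]
[590. 589. 589. 589. 589. 589. 590. 589. 590. 589. 590. 589. 590. 590.
 470.]
[590. 589. 590. 589. 590. 590. 591. 591. 593. 594. 593. 588. 590. 590.
 589.]
[590. 590. 589. 589. 590. 592. 593. 593. 593. 594. 594. 593. 589. 591.
 590.]
[589. 590. 590. 588. 590. 590. 591. 592. 593. 593. 593. 589. 590. 590.
 590.]
[590. 591. 589. 589. 589. 589. 590. 591. 591. 589. 590. 589. 589. 590.
 590.]
[589. 590. 590. 589. 589. 590. 590. 590. 590. 591. 589. 590. 590. 589.
 590.]
w4 dome [593.3 594.1 594.3] face [589.7 590. ]
[589. 590. 590. 590. 590. 590. 590. 590. 590. 590. 590. 590. 590. 472.
 474.]
[589. 588. 589. 590. 591. 590. 591. 592. 592. 593. 590. 590. 590. 589.
 473.]
[590. 589. 590. 590. 590. 591. 591. 592. 593. 593. 594. 590. 589. 590.
 473.]
[590. 590. 590. 588. 590. 591. 592. 592. 592. 594. 593. 590. 591. 590.
 589.]
[589. 590. 590. 590. 591. 590. 592. 591. 591. 589. 590. 590. 590. 591.
 590.]
[590. 588. 589. 589. 590. 587. 587. 588. 590. 589. 590. 589. 590. 589.
 589.]
top0 [[17.   8.9]
 [39.6 17.5]] [106 115]
t12 [[17.2  9. ]] [108]
lens [[551.5 103.5 159.6]
 [624.3 175.4 171. ]]
dish [[550.8 109.8   8.4]
 [592.  163.6  21.6]]
```

```bash
python3 -c "
from h import *
print(env.state()['time_s'],env.state()['force']);env.job_done()"
```

```text
16.85 [ 0.03112911 -0.72069648 -0.54451248]
the job is handed in; nothing more can be done
```

I slid the boom inward two holes, about 24 mm and then 37 mm, and left it locked with the lens over the dish. I handed in at 16.9 s, with the robot well clear of the magnifier.

**How it went:** I pressed the button by gripping the tube over it and let it catch in the hole on the way. I felt each stop as a stall at under 10 N on the wrist, then pressed the button in again for the second hole.

**Last checks:**
- **Button:** depth from the wrist camera shows it about 4 mm proud of the tube, the same as at the start.
- **Lens:** its centre is near (588, 139) mm. The dish is at about (572–576, 140–143) mm, measured only roughly because the lens partly hides it. That leaves the lens roughly 12–16 mm off sideways and 0–5 mm off along the boom; sliding the boom cannot change the sideways part.
- **Things around it:** in the last top view the jar, the dish with its fruit, and one vial look unmoved. The arm hid the second vial and most of the brush, and the shears were not checked, but the gripper stayed well above all of them.

**Disagreement:** the top camera placed the tube about 3 mm further from the robot than the wrist camera did. I centred between the two and corrected by the grip force.

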